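# Turn the sample wheel until its valve is at the top

## Task

Turn the blue wheel on the inclined stand by pushing its spokes with the fingertips, one spoke after another, until the yellow-capped valve stands straight up the slope from the hub, in line with the red pointer at the top of the stand. The tyre is a cleaned test sample: do not touch the tyre or the valve, do not lift the wheel on its spindle, and leave the durometer, the steel test block and the bottle where they are.

Things in the scene. Friction and masses are not known exactly. Their poses are not given: they have to be found in the camera images.
- hub (a point): Centre of the wheel on its fixed spindle, 140 mm above the table. Its axes are those of the inclined stand, which slopes 25 degrees from level, rising towards the robot: x straight up the slope to the red pointer (towards the robot and up, but for the stand's yaw), y level, to the right seen from the robot, z out of the wheel's face (up and away from the robot).
- pointer (a point): Tip of the red pointer, a small fixed post 14 mm wide standing on the top edge of the backing plate just outside the tyre: 161 mm up the slope (x of hub) from the hub; its top is level with the tip, 16 mm in front of the wheel's middle plane.
- stand: Fixed stand: grey 300 mm square base plate on the table (origin: centre of its underside, below the hub; z up, yaw as hub) with legs under a white backing plate, 360 mm along the slope x 370 mm across, parallel to the wheel, its face 40 mm behind the wheel's middle plane.
- bridge: Fixed steel bar 25 mm wide, 356 mm long, level from left to right across the wheel in front of the hub; origin at the hub centre, axes as hub. Underside 31 mm, top 37 mm (41 mm at a 25 mm disc in its middle) in front of the wheel's middle plane. A finger cannot pass it, so one push turns the wheel only part of a half turn. Its posts stand outside the tyre, 172 mm from the hub.
- wheel_mid (a point): Hub centre of the blue wheel, turning with it: x to the valve, z along the axle, out of its face. Five straight spokes 14 mm wide, 16 mm thick (8 mm either side of the middle plane), from the hub (radius 30 mm, reaching 18 mm forward) to the rim (inner radius 108 mm, 13 mm forward), at 36, 108, 180, 252 and 324 degrees about z from the valve; open windows between them.
- wheel (a joint): Turn of the wheel about the axle (z of hub), rad, counter-clockwise seen from the front; 0 = valve straight up the slope. No stops: it turns endlessly either way. Starts 135 to 225 degrees off. The bearing drags with about 0.12 N m (2 N at a spoke), so the wheel stops almost at once when no longer pushed.
- wheel_lift (a joint): How far the wheel has been lifted along its spindle out of its seat, m: 0 seated (only its weight of about 0.9 kg keeps it there), up to 0.01.
- tyre: Black rubber tyre on the wheel, a round ring 40 mm thick, radius 114 to 154 mm, reaching 20 mm in front of the middle plane; origin at the hub centre, turns with the wheel. Not to be touched.
- valve: Valve on the rim's inner side, midway between two spokes: brass stem of 8 mm and yellow cap of 12 mm diameter, from radius 109 mm inward to radius 84 mm, in the middle plane. Origin at the hub centre, axes as wheel_mid. Not to be touched.
- valve_cap (a point): Middle of the yellow valve cap, 90 mm from the hub centre.
- durometer: Loose hand-held hardness gauge: steel foot 30 x 26 mm with a round 60 mm dial above, 97 mm tall, 0.25 kg; origin centre of underside. Stands beside the stand. Leave alone.
- test_block: Loose steel disc, 64 mm diameter, 16 mm high; origin centre of underside. Lies beside the stand. Leave alone.
- cleaner: Loose white bottle with a blue cap, 48 mm diameter, 100 mm tall; origin centre of underside. Stands beside the stand. Leave alone.

How it is judged:
At the end, for the whole second after the job is handed in: The valve cap is up the slope from the hub and within 9 mm (about 6 degrees) to either side of the line from hub to pointer; the wheel is at rest and seated on its spindle (lifted less than 3 mm); durometer, test block and bottle stand upright within 15 mm of where they were (x of valve_cap in the frame of hub above 0.08 m and y of valve_cap in the frame of hub between -0.009 and 0.009 m and velocity of joint wheel between -0.05 and 0.05 rad/s and value of joint wheel_lift below 0.003 m and angle between each of durometer, test_block, cleaner's own z axis and vertical below 0.1 rad and distance of each of durometer, test_block, cleaner from where it was at the start of the episode below 0.015 m); the robot touches nothing.
It fails at once if the robot touches the tyre (over 2 N) (contact force between any of the fingers, the arm and tyre above 2 N).
It fails at once if the robot touches the valve (over 2 N) (contact force between any of the fingers, the arm and valve above 2 N).
It fails at once if the wheel is lifted on its spindle by more than 6 mm (value of joint wheel_lift above 0.006 m).
It fails at once if the durometer, the test block or the bottle is moved by more than 15 mm (distance of any of durometer, test_block, cleaner from where it was at the start of the episode above 0.015 m).
It also fails if it takes over 54 s, if anything falls off the work surface, if the arm or the gripper's body presses on something with over 40 N, if the wrist force passes 120 N, or if a joint passes its speed limit or range.

## Robot

A 6-joint arm with a two-finger parallel gripper is mounted at the origin on the work surface. World frame = base frame: x ahead of the robot, y to its left, z up, the work surface at z = 0. Lengths are in m, angles in rad, forces in N, time in s.
With the tool pointing down it reaches from about 0.3 to 0.775 m from the base axis. Payload 14.6 kg.
Tool frame: the origin (TCP) lies midway between the tips of the shut fingers; the grasp point (between the pads) lies 19 mm behind it; z points along the fingers, y is the line along which they close (so a half turn about z gives the same grasp; the last joint's range is limited). The gripper opens to 94 mm and grips with 3 to 60 N. Pads are 16 mm wide; open, the fingers measure 119 mm over their backs; the gripper's body (75 mm by 177 mm) begins 78 mm behind the grasp point.
Start: joints at [-1.402, 0.3, 1.521, -0, 1.321, -0.067], TCP at [0.128, -0.535, 0.205] pointing down, gripper open.
Joint ranges: [-3.03, 3.03], [-0.79, 2.21], [0.23, 2.52], [-1.04, 4.18], [0, 3.07], [-2.55, 2.55]. Speed limits (rad/s): [2.22, 2.22, 2.57, 3.14, 3.14, 3.14].

## Interface

Orientations are given as a unit quaternion [w, x, y, z].
In Python, from station import ctrl gives the robot as it stands. The module is installed in compiled form; this text tells all that it offers.
- The arm moves only by the tool servo_tool, never from a script. Its argument "moves" is a list of rows, each a list of 5 numbers: the shift along the tool's x, y, z normalised to -1 to 1, where 1 is 0.3 m, then the turn about the tool's z normalised to -1 to 1, where 1 is 30 degrees, then the opening, from -1 (shut) to 1 (fully open). In form: [[dx, dy, dz, spin, gripper], ...]. A call has 1 to 8 rows; each row is the pose to reach, as a shift and turn from the pose commanded when the call began, along the tool's axes at that moment; what a row does not reach only later rows make up. A row lasts 1/8 s, in which the tool goes at most 62.5 mm and 10.7 degrees, less where a joint would pass 70% of its speed; a pose out of reach is approached as far as the arm can. A call with a number of a shift or a turn outside -1 to 1 is refused whole. A call with a gripper value outside its range is refused whole. The fingers move at their own pace and stop on an object; "grip_force" is the grip in N (left out, the last holds). Time passes only in rows, so rows that repeat a pose let the fingers close. It gives the time, the measured TCP pose, the force, the opening and the grip force at its end, in the units of the state.
- ctrl.read_state(): the state, without advancing time (a new reading comes with each control period).
- ctrl.camera(name): name is "scene" or "top"; returns (picture, depth): 400x640x3 uint8, red, green, blue; 400x640 float32, m along the optical axis (not along the pixel's ray), 0 where there is no reading.
- ctrl.camera_model(name): a dict with "vertical_fov" (degrees; the focal length in pixels is half the picture's height over the tangent of half this angle, whatever the lens; pixels are square), "cx", "cy" (the principal point, pixels), "k1" (the pictures are not rectified: a ray, as slopes to the right and down, at radius r is drawn at 1 + k1 r^2 times it, then the intrinsics apply), "R" (3x3) and "t" (3): a world point X has camera coordinates R X + t. Camera axes: x right, y down, z forward; pixel columns grow to the right and rows downward; lengths in m; the calibration is good to about 2 mm. A picture is of the moment at which its call begins. camera_model takes no time and is no camera call.
- ctrl.finish_job(): hands the job in; it is judged then, once.
The state is a dict: "time_s": time; "joints": joint angles; "dq": joint speeds; "joint_efforts": joint torques, N m; "tcp_pos": TCP position; "tcp_rot": TCP orientation; "contact_force": force on the tool from outside, world axes, zero at the start; "moment": the same for the moment, N m; "opening": finger opening in m; "grasp_force": force on a finger pad.
Only numpy, scipy, OpenCV 4.12 (cv2) and the standard library are available. Lean on these libraries where they do the work, as an engineer would, in place of code of your own. Each camera call takes 0.05 s, during which the arm holds its last target. There are 200 camera calls.

## Working session

There is one attempt and no reset: what is moved stays moved. The work goes in short steps, Python scripts to look and compute and a tool call to move; the robot and the scene stay as the last step left them, time stands still between calls to the robot, and variables do not carry over. Pictures are saved under pics/ and viewed, at most 10 in all, crops included, and the job is handed in when it is done.

Besides the shell and the picture viewer there is one more tool, called after "Emit:" in YAML: its name, and indented under it one key for each argument. servo_tool: Moves the arm, as the interface text tells. Its arguments: {"type":"object","properties":{"moves":{"type":"array"},"grip_force":{"type":"number"}},"required":["moves"]}

```bash
mkdir -p pics; cat > h.py <<'E'
import numpy as np, cv2
from station import ctrl
def K(n):
    m=ctrl.camera_model(n); f=200/np.tan(np.radians(m['vertical_fov'])/2)
    return m,np.array([[f,0,m['cx']],[0,f,m['cy']],[0,0,1]]),np.array([m['k1'],0,0,0,0.])
def cloud(n,depth):
    m,k,d=K(n); v,u=np.mgrid[:400,:640]
    p=cv2.undistortPoints(np.stack([u,v],-1).reshape(-1,1,2).astype(np.float64),k,d).reshape(400,640,2)
    c=np.dstack([p*depth[...,None],depth]); R=np.array(m['R']);t=np.array(m['t'])
    w=(c-t)@R; w[depth==0]=np.nan; return w
def proj(n,X):
    m,k,d=K(n); return cv2.projectPoints(np.atleast_2d(X).astype(float),cv2.Rodrigues(np.array(m['R']))[0],np.array(m['t'],float),k,d)[0].reshape(-1,2)
def save(f,im): cv2.imwrite('pics/'+f,im[...,::-1])
E
python3 - <<'E'
from h import *
a=[]
for n in('scene','top'):
    im,d=ctrl.camera(n); a.append(im); np.savez('/tmp/'+n,im=im,d=d)
    w=cloud(n,d); h=cv2.cvtColor(im,cv2.COLOR_RGB2HSV)
    for nm,lo,hi in(('red',(0,150,80),(6,255,255)),('yel',(22,140,120),(34,255,255)),('blue',(100,120,50),(125,255,255))):
        m=cv2.inRange(h,lo,hi); c=cv2.connectedComponentsWithStats(m)
        for i in range(1,c[0]):
            if c[2][i,4]>12: print(n,nm,c[2][i],c[3][i].round(),np.nanmedian(w[c[1]==i],0).round(4))
    m=ctrl.camera_model(n);print(n,-np.array(m['R']).T@m['t'])
save('a.png',cv2.resize(np.vstack(a),(750,int(800*750/640)))[:,:] if 0 else np.vstack(a)[::1,::1][:, :]) if 0 else [save(n+'.png',i) for n,i in zip('st',a)]
s=ctrl.read_state();print(s)
E
```

```text
scene blue [151   0  32  10 186] [167.   3.] [ 0.2784 -0.8833  0.009 ]
scene blue [261 112  74  70 408] [312. 142.] [ 0.5072 -0.0481  0.1774]
scene blue [273 121  24  36 151] [283. 138.] [ 0.5383 -0.1154  0.1613]
scene blue [245 137  71  67 333] [273. 184.] [ 0.6325 -0.0461  0.1191]
scene blue [248 158  39   9 118] [265. 162.] [ 0.6013 -0.1124  0.1292]
scene blue [385 225  10   8  64] [390. 229.] [0.5417 0.2165 0.1004]
scene [1.03636953 0.4062767  1.08595326]
top blue [346 210  10   6  14] [351. 213.] [ 0.5546 -0.0624  0.164 ]
top blue [241 216   8   9  54] [245. 220.] [0.5413 0.2155 0.0993]
top blue [ 614  305   26   71 1222] [626. 339.] [ 0.2021 -0.8874  0.0077]
top [0.44655468 0.03347186 1.10162572]
{'time_s': 0.1, 'joints': array([-1.40160951e+00,  3.00425729e-01,  1.52149475e+00,  4.09456930e-06,
        1.32070159e+00, -6.66131272e-02]), 'dq': array([ 0.00086262, -0.00061117, -0.001892  , -0.00066461,  0.00102299,
        0.00023277]), 'joint_efforts': array([ 2.09831669e-03, -5.32641041e+01, -3.53282082e+01,  7.10053300e-02,
        2.34618987e-02, -5.59415400e-05]), 'tcp_pos': array([ 0.12844443, -0.53455864,  0.20494774]), 'tcp_rot': array([-5.14132131e-04,  9.93057774e-01,  1.17626498e-01, -2.44054160e-05]), 'contact_force': array([-0.04524058, -0.85115975, -0.37722989]), 'moment': array([-0.02865764,  0.02621461, -0.02331628]), 'grasp_force': 0.0, 'opening': 0.09430720545395567}
```

View pics/s.png

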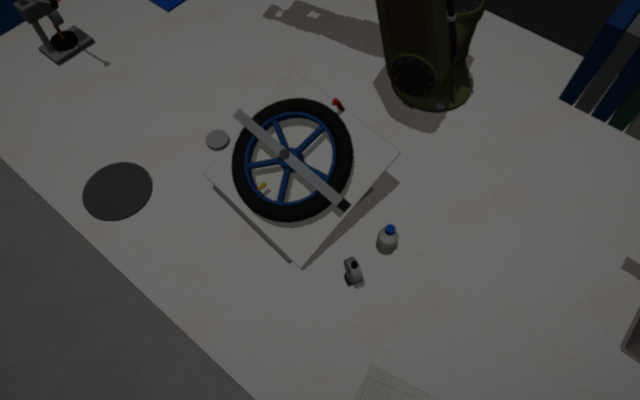

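View pics/t.png

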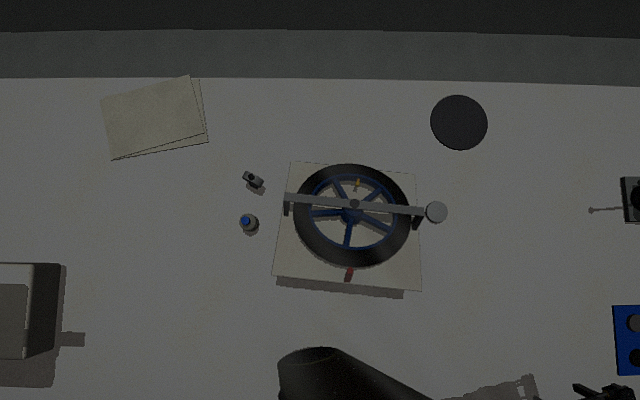

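Scene view: wheel with hub at about (286,153), red pointer (338,104) and yellow cap (262,186). Top view: pointer (349,274), bridge disc (354,203) and cap (357,184), so the valve is near the bottom of the slope.

```bash
cat >> h.py <<'E'
def HR(yaw):
    c,s=np.cos(np.radians(25)),np.sin(np.radians(25)); x=np.array([-c,0,s]);y=np.array([0,-1.,0]);z=np.array([s,0,c])
    a,b=np.cos(yaw),np.sin(yaw); return np.array([[a,-b,0],[b,a,0],[0,0,1]])@np.stack([x,y,z],1)
def triang(pts):
    A=[];B=[]
    for n,p in pts:
        m,k,d=K(n);q=cv2.undistortPoints(np.array([[p]],float),k,d).ravel();R=np.array(m['R']);t=np.array(m['t'])
        for i in(0,1): A.append(R[i]-q[i]*R[2]);B.append(q[i]*t[2]-t[i])
    r=np.linalg.lstsq(np.array(A),np.array(B),rcond=None); return r[0],np.sqrt(r[1]) if len(r[1]) else 0
def blob(im,lo,hi,box):
    h=cv2.cvtColor(im,cv2.COLOR_RGB2HSV);m=cv2.inRange(h,lo,hi);z=np.zeros_like(m);x0,y0,x1,y1=box;z[y0:y1,x0:x1]=m[y0:y1,x0:x1]
    return z
RED=((0,120,50),(8,255,255));YEL=((18,110,60),(36,255,255))
BOX={'scene':(200,80,420,280),'top':(270,150,440,300)}
E
python3 - <<'E'
from h import *
from scipy.optimize import least_squares
D={n:np.load(f'/tmp/{n}.npz') for n in('scene','top')}
for nm,c in(('red',RED),('yel',YEL)):
    pts=[]
    for n in D:
        z=blob(D[n]['im'],*c,BOX[n]); v,u=np.nonzero(z); w=cloud(n,D[n]['d'])[z>0]
        print(nm,n,len(u),u.mean(),v.mean(),np.nanmedian(w,0).round(4), w[np.nanargmax(w[:,2])].round(4) if len(w) else '')
        pts.append((n,(u.mean(),v.mean())))
    print(nm,'tri',triang(pts))
# backing plate plane / bright pixels + tyre fit
w=cloud('top',D['top']['d']);g=D['top']['im'].max(2)
print('disc depth',w[203,354],'tri',triang([('top',(354,203)),('scene',(286,153))]))
# tyre points: near-black, fit torus front surface + yaw from bridge ends
P=[]
for n in D:
    w=cloud(n,D[n]['d']);im=D[n]['im'].astype(int);x0,y0,x1,y1=BOX[n]
    m=np.zeros((400,640),bool);m[y0:y1,x0:x1]=1
    m&=(im.max(2)<45)&(im.max(2)-im.min(2)<14)&(w[...,2]>.08); P.append(w[m]);print(n,m.sum())
P=np.vstack(P);P=P[~np.isnan(P).any(1)]
def res(p):
    q=(P-p[:3])@HR(p[3]); return np.hypot(np.hypot(q[:,0],q[:,1])-.134,q[:,2])-.02
r=least_squares(res,[.555,-.07,.14,0],loss='soft_l1',f_scale=.002);print('hub',r.x,np.median(abs(res(r.x))))
E
```

```text
red scene 28 335.0357142857143 101.25 [ 0.4134 -0.0515  0.2274] [ 0.4096 -0.0457  0.2321]
red top 29 349.48275862068965 270.44827586206895 [ 0.4129 -0.0539  0.2265] [ 0.4108 -0.058   0.2306]
red tri (array([ 0.41376868, -0.05198558,  0.22710909]), array([0.00106278]))
yel scene 30 261.7 185.6 [ 0.6448 -0.0857  0.1045] [ 0.6408 -0.0847  0.1114]
yel top 13 357.38461538461536 182.6153846153846 [ 0.6433 -0.0869  0.1061] [ 0.645  -0.0863  0.1108]
yel tri (array([ 0.64464555, -0.087743  ,  0.10167791]), array([0.00119854]))
disc depth [ 0.57832005 -0.0702579   0.17624756] tri (array([ 0.57619644, -0.06744133,  0.18057536]), array([0.00387971]))
scene 5346
top 5030
hub [ 0.55995415 -0.06802461  0.14047121 -0.10337299] 0.001521048153016966
```

```bash
cat >> h.py <<'E'
from scipy.spatial.transform import Rotation as Ro
H=np.array([.560,-.068,.140]);YAW=-.104;HM=HR(YAW)
def wheel():
    "wheel angle, deg, and cap in hub frame from both cameras"
    pts=[]
    for n in('scene','top'):
        im,d=ctrl.camera(n); z=blob(im,*YEL,BOX[n]);v,u=np.nonzero(z)
        if len(u)<4: print(n,'few yellow',len(u));continue
        pts.append((n,(u.mean(),v.mean())))
        m,k,dd=K(n);q=cv2.undistortPoints(np.array([[pts[-1][1]]]),k,dd).ravel();R=np.array(m['R']);o=-R.T@m['t'];ray=R.T@[*q,1]
        a=HM.T@(o-H);b=HM.T@ray;p=a+b*(.004-a[2])/b[2];print(n,len(u),'cap on plane',p.round(4),'deg',np.degrees(np.arctan2(p[1],p[0])).round(1),'r',np.hypot(*p[:2]).round(4))
def finger(th,off=0,r=.058):
    t=np.radians(th);u=np.array([np.cos(t),np.sin(t)]);n=np.array([-u[1],u[0]])
    h=.0125*abs(n[1])+.0125*abs(n[0]); return r*u+(.007+h+off)*n
def world(xy,z=-.014):
    # point on vertical finger line; xy given at middle plane, tip at hub z
    P=H+HM@[xy[0],xy[1],0]; return P+np.array([0,0,z/np.cos(np.radians(25))*1.0])
def rows(targets,cmd=None,yaw=None):
    s=ctrl.read_state();q=s['tcp_rot'];M=Ro.from_quat([q[1],q[2],q[3],q[0]]).as_matrix();p=s['tcp_pos'] if cmd is None else cmd
    print('t',s['time_s'],'tcp',s['tcp_pos'].round(4),'toolx',M[:,0].round(3),'F',np.round(s['contact_force'],1))
    for t in targets: print(np.round(t,4),'->',(M.T@(np.array(t)-p)/.3).round(3))
E
python3 - <<'E'
from h import *
wheel()
w=world(finger(-7,.006));print(w)
rows([[.22,-.40,.30],[.33,-.27,.30],[*w[:2],.30],w])
E
```

```text
scene 30 cap on plane [-0.0937  0.0088  0.004 ] deg 174.6 r 0.0941
top 19 cap on plane [-0.0946  0.0109  0.004 ] deg 173.4 r 0.0953
[ 0.50310841 -0.0818297   0.15026888]
t 0.2 tcp [ 0.1285 -0.5346  0.2051] toolx [0.972 0.234 0.   ] F [ 0.7 -0.1 -0.8]
[ 0.22 -0.4   0.3 ] -> [ 0.402 -0.365 -0.316]
[ 0.33 -0.27  0.3 ] -> [ 0.859 -0.701 -0.316]
[ 0.5031 -0.0818  0.3   ] -> [ 1.567 -1.176 -0.315]
[ 0.5031 -0.0818  0.1503] -> [ 1.567 -1.176  0.184]
```

Emit:
servo_tool:
  moves:
    - [0.1,-0.05,-0.316,0.2,-1]
    - [0.4,-0.365,-0.316,0.65,-1]
    - [0.86,-0.7,-0.316,0.65,-1]
    - [0.86,-0.7,-0.316,0.65,-1]
    - [0.86,-0.7,-0.316,0.65,-1]
    - [0.86,-0.7,-0.316,0.65,-1]
    - [0.86,-0.7,-0.316,0.65,-1]
    - [0.86,-0.7,-0.316,0.65,-1]

```text
time_s: 1.2
tcp_pos: [0.3302, -0.2704, 0.3001]
tcp_rot: [0.0, 0.999, -0.052, -0.0]
contact_force: [0.1, -0.4, -0.1]
opening: 0.0174
grasp_force: 0.0
```

```bash
python3 - <<'E'
from h import *
w=world(finger(-7,.006))
rows([[*w[:2],.28],w])
E
```

```text
t 1.2 tcp [ 0.3302 -0.2704  0.3001] toolx [ 0.995 -0.104 -0.   ] F [ 0.1 -0.4 -0.1]
[ 0.5031 -0.0818  0.28  ] -> [ 0.508 -0.685  0.067]
[ 0.5031 -0.0818  0.1503] -> [ 0.508 -0.685  0.499]
```

Emit:
servo_tool:
  moves:
    - [0.508,-0.685,0.067,0,-1]
    - [0.508,-0.685,0.067,0,-1]
    - [0.508,-0.685,0.067,0,-1]
    - [0.508,-0.685,0.067,0,-1]
    - [0.508,-0.685,0.067,0,-1]
    - [0.508,-0.685,0.067,0,-1]
    - [0.508,-0.685,0.067,0,-1]
    - [0.508,-0.685,0.067,0,-1]

```text
time_s: 2.2
tcp_pos: [0.5028, -0.083, 0.2805]
tcp_rot: [0.0, 0.999, -0.053, 0.0]
contact_force: [-0.5, 0.2, -0.1]
opening: 0.0003
grasp_force: 0.0
```

```bash
python3 - <<'E'
from h import *
w=world(finger(-7,.006))
rows([[*w[:2],.20],w]+[world(finger(t)) for t in(-7,-15,-25,-35,-45,-55,-63,-70)])
im,_=ctrl.camera('scene');save('c.png',cv2.resize(im[60:260,180:440],None,fx=3,fy=3))
for p in (w,[*w[:2],.28]): print((proj('scene',p)-[180,60])*3)
E
```

```text
t 2.2 tcp [ 0.5028 -0.083   0.2805] toolx [ 0.994 -0.106  0.001] F [-0.5  0.2 -0.1]
[ 0.5031 -0.0818  0.2   ] -> [ 0.    -0.004  0.268]
[ 0.5031 -0.0818  0.1503] -> [ 0.    -0.004  0.434]
[ 0.5044 -0.076   0.15  ] -> [ 0.002 -0.024  0.435]
[ 0.5036 -0.0687  0.1507] -> [-0.003 -0.048  0.433]
[ 0.5039 -0.059   0.151 ] -> [-0.005 -0.08   0.432]
[ 0.5059 -0.049   0.1505] -> [-0.002 -0.114  0.433]
[ 0.5097 -0.0391  0.1493] -> [ 0.007 -0.148  0.437]
[ 0.5155 -0.0297  0.1471] -> [ 0.023 -0.181  0.445]
[ 0.5214 -0.0229  0.1446] -> [ 0.04  -0.206  0.453]
[ 0.5275 -0.0177  0.1421] -> [ 0.058 -0.225  0.461]
[[363.20086855 234.69529155]]
[[358.77919113 125.84057496]]
```

View pics/c.png

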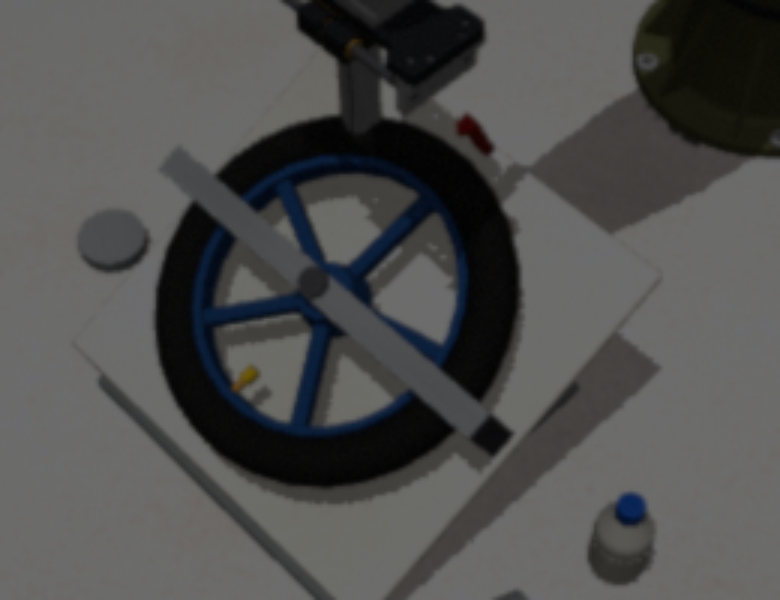

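The fingertips are at (360,130) in the crop, which matches the projection. The target (363,235) lies in the open window beside the pointer-side spoke, so I descend.

Emit:
servo_tool:
  moves:
    - [0,0,0.15,0,-1]
    - [0,0,0.25,0,-1]
    - [0,0,0.32,0,-1]
    - [0,0,0.38,0,-1]
    - [0,0,0.434,0,-1]
    - [0,0,0.434,0,-1]
    - [0,0,0.434,0,-1]

```text
time_s: 3.12
tcp_pos: [0.5036, -0.082, 0.1507]
tcp_rot: [0.0, 0.999, -0.052, 0.0]
contact_force: [-0.3, -0.7, 0.1]
opening: 0.0004
grasp_force: 0.0
```

```bash
python3 - <<'E'
from h import *
rows([world(finger(t)) for t in(-7,-15,-25,-35,-45,-55,-63,-70)])
wheel()
E
```

```text
t 3.125 tcp [ 0.5036 -0.082   0.1507] toolx [ 0.995 -0.105  0.001] F [-0.3 -0.7  0.1]
[ 0.5044 -0.076   0.15  ] -> [ 0.    -0.02   0.002]
[ 0.5036 -0.0687  0.1507] -> [-0.005 -0.044  0.   ]
[ 0.5039 -0.059   0.151 ] -> [-0.007 -0.076 -0.001]
[ 0.5059 -0.049   0.1505] -> [-0.004 -0.11   0.   ]
[ 0.5097 -0.0391  0.1493] -> [ 0.005 -0.144  0.005]
[ 0.5155 -0.0297  0.1471] -> [ 0.021 -0.178  0.012]
[ 0.5214 -0.0229  0.1446] -> [ 0.038 -0.202  0.02 ]
[ 0.5275 -0.0177  0.1421] -> [ 0.057 -0.221  0.029]
scene 30 cap on plane [-0.0937  0.0088  0.004 ] deg 174.6 r 0.0941
top 16 cap on plane [-0.0939  0.0114  0.004 ] deg 173.1 r 0.0946
```

Emit:
servo_tool:
  moves:
    - [0,-0.02,0,0,-1]
    - [-0.003,-0.035,0,0,-1]
    - [-0.005,-0.05,0,0,-1]
    - [-0.007,-0.064,0,0,-1]
    - [-0.007,-0.078,0,0,-1]
    - [-0.006,-0.094,0,0,-1]
    - [-0.004,-0.11,0,0,-1]
    - [-0.004,-0.11,0,0,-1]

```text
time_s: 4.22
tcp_pos: [0.5056, -0.0483, 0.1499]
tcp_rot: [-0.0, 0.999, -0.052, -0.0]
contact_force: [-0.3, 0.2, 0.4]
opening: 0.0003
grasp_force: 0.0
```

```bash
python3 - <<'E'
from h import *
rows([world(finger(t)) for t in(-35,-40,-45,-50,-55,-60,-65,-70)])
wheel()
E
```

```text
t 4.225 tcp [ 0.5056 -0.0483  0.1499] toolx [ 0.995 -0.104 -0.   ] F [-0.3  0.2  0.4]
[ 0.5059 -0.049   0.1505] -> [ 0.001  0.002 -0.002]
[ 0.5076 -0.044   0.15  ] -> [ 0.005 -0.015 -0.   ]
[ 0.5097 -0.0391  0.1493] -> [ 0.011 -0.032  0.002]
[ 0.5124 -0.0343  0.1483] -> [ 0.018 -0.049  0.006]
[ 0.5155 -0.0297  0.1471] -> [ 0.026 -0.065  0.01 ]
[ 0.519  -0.0253  0.1456] -> [ 0.037 -0.081  0.014]
[ 0.523  -0.0213  0.144 ] -> [ 0.048 -0.095  0.02 ]
[ 0.5275 -0.0177  0.1421] -> [ 0.062 -0.109  0.026]
scene 34 cap on plane [-0.0781  0.0534  0.004 ] deg 145.6 r 0.0946
top 22 cap on plane [-0.0786  0.0538  0.004 ] deg 145.6 r 0.0952
```

Emit:
servo_tool:
  moves:
    - [0.005,-0.015,0,0,-1]
    - [0.011,-0.032,0.002,0,-1]
    - [0.018,-0.049,0.006,0,-1]
    - [0.026,-0.065,0.01,0,-1]
    - [0.037,-0.081,0.014,0,-1]
    - [0.048,-0.095,0.02,0,-1]
    - [0.062,-0.109,0.026,0,-1]
    - [0.062,-0.109,0.026,0,-1]

```text
time_s: 5.32
tcp_pos: [0.5277, -0.0178, 0.1419]
tcp_rot: [-0.0, 0.999, -0.052, -0.0]
contact_force: [1.0, 0.3, -1.0]
opening: 0.0005
grasp_force: 0.0
```

```bash
python3 - <<'E'
from h import *
wheel()
w=world(finger(2,.007))
rows([world(finger(-64)),[*world(finger(-64))[:2],.24],[*w[:2],.24],w])
E
```

```text
scene 33 cap on plane [-0.0337  0.0877  0.004 ] deg 111.0 r 0.094
top few yellow 3
t 5.425 tcp [ 0.5275 -0.0181  0.1421] toolx [ 0.995 -0.104  0.   ] F [ 0.2 -0.5  0.2]
[ 0.5222 -0.0221  0.1443] -> [-0.016  0.015 -0.007]
[ 0.5222 -0.0221  0.24  ] -> [-0.016  0.015 -0.326]
[ 0.5056 -0.0914  0.24  ] -> [-0.047  0.251 -0.326]
[ 0.5056 -0.0914  0.1487] -> [-0.047  0.251 -0.022]
```

Emit:
servo_tool:
  moves:
    - [-0.016,0.015,-0.007,0,-1]
    - [-0.016,0.015,-0.18,0,-1]
    - [-0.016,0.015,-0.326,0,-1]
    - [-0.03,0.13,-0.326,0,-1]
    - [-0.047,0.255,-0.326,0,-1]
    - [-0.047,0.255,-0.326,0,-1]
    - [-0.047,0.255,-0.2,0,-1]
    - [-0.047,0.255,-0.2,0,-1]

```text
time_s: 6.42
tcp_pos: [0.5044, -0.0922, 0.2005]
tcp_rot: [-0.0, 0.999, -0.052, -0.002]
contact_force: [0.2, 0.8, 0.6]
opening: 0.0003
grasp_force: 0.0
```

```bash
python3 - <<'E'
from h import *
w=world(finger(3,.007)); rows([w]);wheel()
E
```

```text
t 6.425 tcp [ 0.5044 -0.0922  0.2005] toolx [ 0.995 -0.104 -0.004] F [0.2 0.8 0.6]
[ 0.5059 -0.0927  0.1484] -> [0.006 0.001 0.173]
scene 33 cap on plane [-0.0337  0.0877  0.004 ] deg 111.0 r 0.094
top few yellow 0
```

Emit:
servo_tool:
  moves:
    - [0.003,0,0.06,0,-1]
    - [0.003,0,0.12,0,-1]
    - [0.003,0,0.173,0,-1]
    - [0.003,0,0.173,0,-1]

```text
time_s: 7.02
tcp_pos: [0.5062, -0.0928, 0.15]
tcp_rot: [-0.0, 0.999, -0.052, -0.0]
contact_force: [-0.7, -0.6, 0.1]
opening: 0.0003
grasp_force: 0.0
```

```bash
python3 - <<'E'
from h import *
rows([world(finger(t)) for t in(3,-3,-9,-15,-22,-29,-36,-43,-50,-57,-64,-70)]);wheel()
E
```

```text
t 7.025 tcp [ 0.5062 -0.0928  0.15  ] toolx [ 0.995 -0.104 -0.001] F [-0.7 -0.6  0.1]
[ 0.5063 -0.0857  0.1486] -> [-0.002 -0.024  0.005]
[ 0.5051 -0.0794  0.1495] -> [-0.009 -0.044  0.002]
[ 0.5041 -0.0742  0.1502] -> [-0.014 -0.061 -0.   ]
[ 0.5036 -0.0687  0.1507] -> [-0.017 -0.079 -0.002]
[ 0.5037 -0.062   0.151 ] -> [-0.019 -0.101 -0.003]
[ 0.5045 -0.055   0.1509] -> [-0.019 -0.125 -0.003]
[ 0.5062 -0.048   0.1505] -> [-0.016 -0.149 -0.001]
[ 0.5088 -0.041   0.1496] -> [-0.009 -0.173  0.002]
[ 0.5124 -0.0343  0.1483] -> [-0.    -0.196  0.006]
[ 0.5168 -0.0279  0.1465] -> [ 0.013 -0.219  0.012]
[ 0.5222 -0.0221  0.1443] -> [ 0.028 -0.24   0.019]
[ 0.5275 -0.0177  0.1421] -> [ 0.044 -0.256  0.027]
scene 33 cap on plane [-0.0337  0.0877  0.004 ] deg 111.0 r 0.094
top few yellow 3
```

Emit:
servo_tool:
  moves:
    - [-0.002,-0.024,0.003,0,-1]
    - [-0.009,-0.044,0.002,0,-1]
    - [-0.014,-0.061,0,0,-1]
    - [-0.017,-0.079,-0.002,0,-1]
    - [-0.019,-0.101,-0.003,0,-1]
    - [-0.019,-0.125,-0.003,0,-1]
    - [-0.016,-0.149,-0.001,0,-1]
    - [-0.009,-0.173,0.002,0,-1]

```text
time_s: 8.12
tcp_pos: [0.5091, -0.0406, 0.1496]
tcp_rot: [-0.0, 0.999, -0.052, -0.0]
contact_force: [-0.1, -3.0, -0.4]
opening: 0.0007
grasp_force: 1.1
```

Emit:
servo_tool:
  moves:
    - [0.009,-0.023,0.004,0,-1]
    - [0.022,-0.046,0.01,0,-1]
    - [0.037,-0.067,0.017,0,-1]
    - [0.053,-0.083,0.025,0,-1]
    - [0.053,-0.083,0.025,0,-1]

```text
time_s: 8.75
tcp_pos: [0.5278, -0.0175, 0.1418]
tcp_rot: [-0.0, 0.999, -0.052, -0.0]
contact_force: [0.2, 0.1, -0.1]
opening: 0.0007
grasp_force: 0.0
```

```bash
python3 - <<'E'
from h import *
wheel()
w=world(finger(2,.006))
rows([world(finger(-64)),[*world(finger(-64))[:2],.24],[*w[:2],.24],w])
E
```

```text
scene 16 cap on plane [0.0722 0.0554 0.004 ] deg 37.5 r 0.0911
top 10 cap on plane [0.0726 0.0582 0.004 ] deg 38.7 r 0.0931
t 8.85 tcp [ 0.5275 -0.0179  0.1421] toolx [ 0.995 -0.104 -0.   ] F [ 0.4 -0.2  0. ]
[ 0.5222 -0.0221  0.1443] -> [-0.016  0.016 -0.007]
[ 0.5222 -0.0221  0.24  ] -> [-0.016  0.016 -0.326]
[ 0.5057 -0.0904  0.24  ] -> [-0.047  0.248 -0.326]
[ 0.5057 -0.0904  0.1487] -> [-0.047  0.248 -0.022]
```

```bash
python3 - <<'E'
from h import *
w=world(finger(2,.0045,.05)); rows([[*w[:2],.24],[*w[:2],.2],w])
E
```

```text
t 8.85 tcp [ 0.5275 -0.0179  0.1421] toolx [ 0.995 -0.104 -0.   ] F [ 0.4 -0.2  0. ]
[ 0.513  -0.0894  0.24  ] -> [-0.023  0.242 -0.326]
[ 0.513  -0.0894  0.2   ] -> [-0.023  0.242 -0.193]
[ 0.513  -0.0894  0.1453] -> [-0.023  0.242 -0.011]
```

Emit:
servo_tool:
  moves:
    - [-0.016,0.016,-0.007,0,-1]
    - [-0.016,0.016,-0.18,0,-1]
    - [-0.016,0.016,-0.326,0,-1]
    - [-0.02,0.13,-0.326,0,-1]
    - [-0.022,0.243,-0.326,0,-1]
    - [-0.022,0.243,-0.326,0,-1]
    - [-0.022,0.243,-0.2,0,-1]
    - [-0.022,0.243,-0.2,0,-1]

```text
time_s: 9.85
tcp_pos: [0.5122, -0.0892, 0.2004]
tcp_rot: [-0.0, 0.999, -0.052, -0.002]
contact_force: [-0.1, 0.7, 0.0]
opening: 0.0002
grasp_force: 0.0
```

```bash
python3 - <<'E'
from h import *
w=world(finger(2,.0045,.05)); rows([w]);wheel()
im,_=ctrl.camera('scene');save('e.png',cv2.resize(im[60:260,180:440],None,fx=3,fy=3));print((proj('scene',w)-[180,60])*3)
E
```

```text
t 9.85 tcp [ 0.5122 -0.0892  0.2004] toolx [ 0.995 -0.104 -0.004] F [-0.1  0.7  0. ]
[ 0.513  -0.0894  0.1453] -> [0.004 0.001 0.184]
scene few yellow 1
top few yellow 0
[[348.32935774 241.18536373]]
```

View pics/e.png

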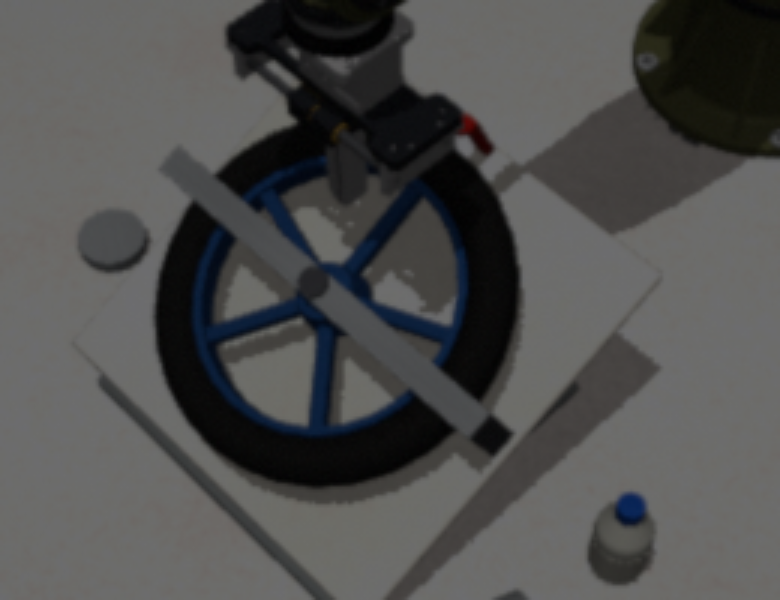

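The tip is at (347,200) over the window and the spoke runs (340,285)–(425,190). The valve is hidden behind the gripper, on the far side of the window. I descend with slightly more room from the spoke.

Emit:
servo_tool:
  moves:
    - [0.003,0.005,0.05,0,-1]
    - [0.003,0.005,0.1,0,-1]
    - [0.003,0.005,0.15,0,-1]
    - [0.003,0.005,0.184,0,-1]
    - [0.003,0.005,0.184,0,-1]

```text
time_s: 10.62
tcp_pos: [0.5137, -0.0913, 0.1461]
tcp_rot: [-0.0, 0.999, -0.052, -0.001]
contact_force: [-0.5, 0.4, 1.0]
opening: 0.0005
grasp_force: 0.0
```

```bash
python3 - <<'E'
from h import *
rows([world(finger(t,0,.05)) for t in(2,-4,-10,-16,-22,-28,-32,-36)]);wheel()
E
```

```text
t 10.625 tcp [ 0.5137 -0.0913  0.1461] toolx [ 0.995 -0.104 -0.001] F [-0.5  0.4  1. ]
[ 0.5133 -0.0849  0.1454] -> [-0.004 -0.021  0.002]
[ 0.512  -0.0799  0.1462] -> [-0.01  -0.037 -0.   ]
[ 0.511  -0.0754  0.1469] -> [-0.015 -0.052 -0.003]
[ 0.5103 -0.0707  0.1475] -> [-0.019 -0.067 -0.005]
[ 0.5101 -0.0657  0.1478] -> [-0.021 -0.084 -0.006]
[ 0.5103 -0.0604  0.148 ] -> [-0.022 -0.101 -0.006]
[ 0.5108 -0.0569  0.1479] -> [-0.022 -0.113 -0.006]
[ 0.5116 -0.0533  0.1477] -> [-0.02  -0.125 -0.005]
scene few yellow 0
top few yellow 0
```

Push to about −32 first, then look with the finger lifted clear.

Emit:
servo_tool:
  moves:
    - [-0.004,-0.021,0,0,-1]
    - [-0.01,-0.037,0,0,-1]
    - [-0.015,-0.052,-0.002,0,-1]
    - [-0.019,-0.067,-0.004,0,-1]
    - [-0.021,-0.084,-0.005,0,-1]
    - [-0.022,-0.101,-0.006,0,-1]
    - [-0.022,-0.113,-0.006,0,-1]
    - [-0.022,-0.113,-0.006,0,-1]

```text
time_s: 11.72
tcp_pos: [0.511, -0.0565, 0.1487]
tcp_rot: [-0.0, 0.999, -0.052, -0.0]
contact_force: [0.3, -0.1, 0.0]
opening: 0.0003
grasp_force: 0.0
```

```bash
python3 - <<'E'
from h import *
rows([world(finger(t,0,.05)) for t in(-32,-36)]);wheel()
im,_=ctrl.camera('scene');save('f.png',cv2.resize(im[60:260,180:440],None,fx=3,fy=3))
for a in(0,6): print(a,[((proj('scene',H+HM@[r*np.cos(np.radians(a+b)),r*np.sin(np.radians(a+b)),.008])-[180,60])*3).round().tolist() for r,b in((.04,-36),(.1,-36),(.1,36),(.1,108),(.1,180),(.1,252))])
E
```

```text
t 11.725 tcp [ 0.511  -0.0565  0.1487] toolx [ 0.995 -0.104 -0.   ] F [ 0.3 -0.1  0. ]
[ 0.5108 -0.0569  0.1479] -> [-0.001  0.001  0.003]
[ 0.5116 -0.0533  0.1477] -> [ 0.001 -0.011  0.003]
scene few yellow 0
top few yellow 1
0 [[[374.0, 278.0]], [[446.0, 257.0]], [[342.0, 173.0]], [[223.0, 253.0]], [[245.0, 388.0]], [[385.0, 395.0]]]
6 [[[372.0, 274.0]], [[442.0, 245.0]], [[330.0, 174.0]], [[219.0, 265.0]], [[254.0, 396.0]], [[396.0, 388.0]]]
```

View pics/f.png

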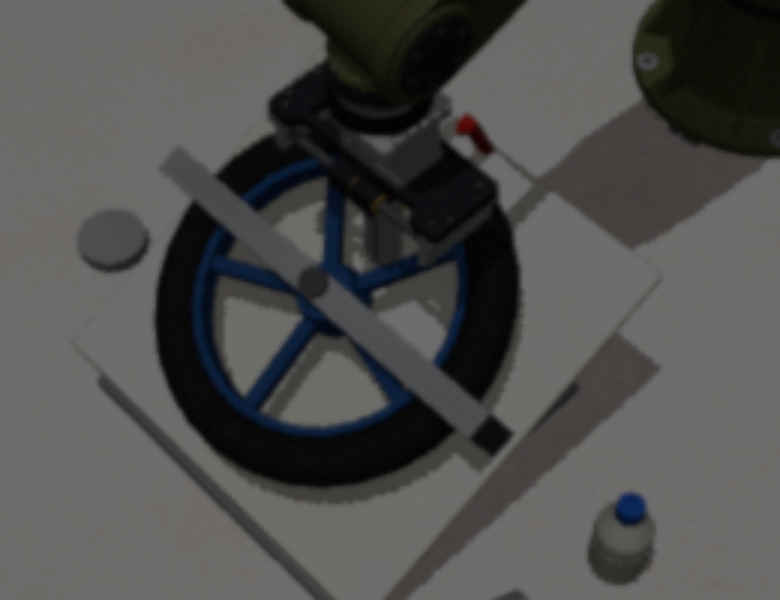

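The spoke ends at (215,265), (253,402) and (400,393) put the wheel about 5° short. I nudge it the rest of the way and back off.

Emit:
servo_tool:
  moves:
    - [0,-0.006,0,0,-1]
    - [0.001,-0.013,0.002,0,-1]
    - [0.001,-0.013,0.002,0,-1]
    - [0,0.005,0,0,-1]
    - [0,0.015,-0.01,0,-1]
    - [0,0.015,-0.15,0,-1]
    - [0,0.015,-0.32,0,-1]
    - [0,0.015,-0.4,0,-1]

```text
time_s: 12.88
tcp_pos: [0.511, -0.0617, 0.2718]
tcp_rot: [0.0, 0.999, -0.052, 0.002]
contact_force: [0.1, -0.3, -0.3]
opening: 0.0005
grasp_force: 0.0
```

Emit:
servo_tool:
  moves:
    - [-0.1,0.2,-0.1,0,-1]
    - [-0.25,0.4,-0.1,0,-1]
    - [-0.4,0.6,-0.1,0,-1]
    - [-0.5,0.8,-0.1,0,-1]
    - [-0.5,0.9,-0.1,0,-1]
    - [-0.5,0.9,-0.1,0,-1]
    - [-0.5,0.9,-0.1,0,-1]

```text
time_s: 13.75
tcp_pos: [0.3331, -0.3143, 0.2988]
tcp_rot: [-0.0, 0.999, -0.053, 0.0]
contact_force: [-0.3, 0.1, 0.0]
opening: 0.0006
grasp_force: 0.0
```

```bash
python3 - <<'E'
from h import *
rows([]);wheel()
a=[]
for n in('scene','top'):
    im,_=ctrl.camera(n);x0,y0,x1,y1=BOX[n];a.append(cv2.resize(im[y0:y1,x0:x1],(390,400)))
    z=blob(im,*RED,BOX[n]);v,u=np.nonzero(z);print(n,'red',u.mean(),v.mean(),proj(n,H+HM@[.161,0,.016]))
save('g.png',np.hstack(a))
E
```

```text
t 13.75 tcp [ 0.3331 -0.3143  0.2988] toolx [ 0.994 -0.105  0.   ] F [-0.3  0.1  0. ]
scene 35 cap on plane [0.0942 0.0012 0.004 ] deg 0.7 r 0.0942
top 25 cap on plane [0.0897 0.0022 0.004 ] deg 1.4 r 0.0897
scene red 335.15384615384613 101.03846153846153 [[332.0487069  104.14769752]]
top red 349.51724137931035 270.2758620689655 [[349.6648189 267.1187533]]
```

View pics/g.png

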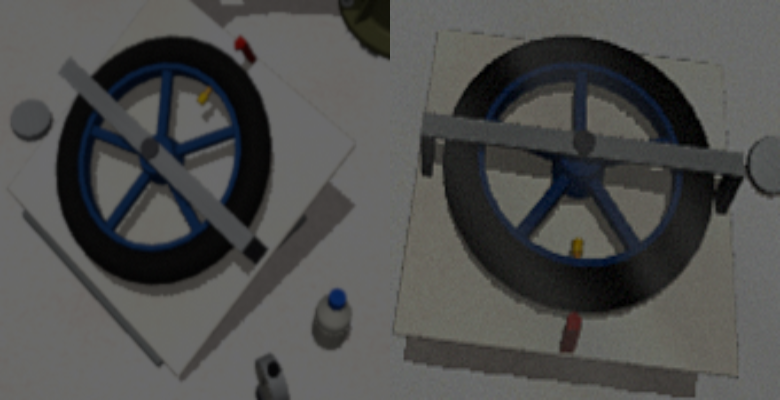

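In both views the cap ((203,97) left, (577,245) right) is in line with the red pointer. It is 1–2 mm off the line, and the block, bottle and gauge are unmoved.

```bash
python3 -c "
from station import ctrl
print(ctrl.finish_job())"
```

```text
the job is handed in; nothing more can be done
None
```

The job is handed in: the valve stands up the slope about 1–2 mm (roughly 1°) off the pointer line after three spoke pushes, taking about 14 s; the arm is clear of the stand, but the judge's verdict was not shown.

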